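Polish the wavy rail of a wind-up carousel while it turns

TASK

Draw the sprung polisher out of its socket, which frees the wound-up carousel to turn, and press the polisher's white foot down on the wavy brass rail with a light, steady push of about 4 N while the rail runs under it for about ten seconds without a break, never losing the rail and never pressing so hard that the carousel stalls. Then stand the polisher upright on the round cork coaster and let go; touch the carousel and its base with nothing but the polisher and leave the bowl, the dropper bottle, the jar and the shoehorn where they are.

Things in the scene. Friction and masses are not known exactly. Their poses are not given: they have to be found in the camera images.
- musicbox: Fixed base of a wind-up carousel: dark wooden drum, 260 mm across, 74 mm high, with an upright brass socket tube at its rim. Origin: centre of the underside, on the turning axis, on the table top; z up. The socket stands 147 mm from the axis on the -x side; a winding key sticks out on the +x side to 163 mm.
- socket (a point): Centre of the mouth of the brass socket tube, 72 mm above the table. Bore 36 mm, floor 5 mm above the table, outside 44 mm across.
- carousel (a joint): Turning angle (rad) of the carousel, counterclockwise from above when growing; about 0 at the start, end stop at 14. A wound mainspring (about 1.1 N m, falling by 0.055 per rad) turns it by itself against a governor (1.65 N m s/rad) once the lug is free: about 0.6 rad/s unloaded, clearly slower with the polisher pressed on the rail; pressed too hard it stalls.
- hub (a point): Top of the brass knob on the carousel's axis, 145 mm above the table. The carousel is a wooden plate (1.8 kg) 232 mm across, its top 85 mm above the table, carrying the knob and the wavy rail.
- lug (a point): Outer end of the brass lug of the carousel: a bar 12 mm wide that sticks out to 155 mm from the axis, 75 to 85 mm above the table, and goes round with it. At the start the mainspring presses it against the polisher's side; drawing the polisher up past it frees it.
- rail (a point): Wavy brass rail on the carousel: a 10 mm tube on a circle of radius 105 mm about the axis. Origin: on the axis 74 mm above the table; x, y turn with the carousel (parallel to the base's at joint value 0). At angle f about z from this frame's x axis the tube's TOP is 0.041 + 0.013 cos(2 f) + 0.006 cos(3 f) m above this origin. Friction of the foot on it is roughly 0.15 to 0.45.
- polisher: Polisher: upright round steel sleeve 30 mm across with a sprung, smooth white hard-plastic foot 28 mm across in its lower end. At the start it stands foot down in the socket. Origin: on its axis at the foot's face when the foot is fully out; z along the axis towards the top. The sleeve reaches from 45 to 154 mm above the origin; total mass 0.17 kg.
- polisher_grip (a point): Place to grip the polisher, on the sleeve's axis 130 mm above its origin (24 mm below its top); sleeve 30 mm across there.
- foot_face (a point): Centre of the white face of the polisher's foot (its lowest point), moves with the foot. The face is flat over 17 mm, its edge rounded off up to 28 mm across.
- polisher_foot (a joint): How far the foot is pushed into the sleeve (m): 0 fully out to 0.029 bottomed. Spring: 1.5 N preload plus 250 N/m (4 N at 10 mm, 6.5 N at 20 mm). Standing under its own weight it is almost fully out.
- coaster: Fixed round cork coaster, 110 mm across, 6 mm thick. Origin: centre of the underside on the table top.
- bowl: Bystander: turquoise ceramic bowl 120 mm across, 55 mm high, loose. Origin: centre of the underside.
- dropper: Bystander: empty amber glass dropper bottle 42 mm across, 121 mm high, behind on the right. Origin: centre of the underside.
- creamjar: Bystander: white jar with a steel lid, 64 mm across, 50 mm high, behind on the left. Origin: centre of the underside.
- shoehorn: Bystander: stainless steel shoehorn 200 mm long lying on the table at the right. Origin: middle of its underside.
There are look-alikes about, which are no part of the job. What is shaped like the polisher but blue or purple is not meant.

How it is judged:
By the outcome, as a careful person would: the job done as asked, in the order asked, and still so for the second after the job is handed in, with the robot touching nothing.
It also fails if it takes over 61 s, if anything falls off the work surface, if the arm or the gripper's body presses on something with over 40 N, if the wrist force passes 120 N, or if a joint passes its speed limit or range.

ROBOT

A 6-joint arm with a two-finger parallel gripper is mounted at the origin on the work surface. World frame = base frame: x ahead of the robot, y to its left, z up, the work surface at z = 0. Lengths are in m, angles in rad, forces in N, time in s.
With the tool pointing down it reaches from about 0.325 to 0.775 m from the base axis. Payload 5.5 kg.
Tool frame: the origin (TCP) lies at the very end of the fingers, on their centre line; the grasp point (between the pads) lies 19 mm behind it; z points along the fingers, y is the direction in which the jaws open and shut (so a half turn about z gives the same grasp; the last joint's range is limited). The gripper opens to 85 mm and grips with 20 to 120 N. Pads are 22 mm wide; open, the fingers measure 114 mm over their backs; the gripper's body (76 mm by 85 mm) begins 54 mm behind the grasp point. The pads swing forward as they close: fully open they stand 13 mm farther back than shut.
Start: joints at [-1.276, 0.091, 1.231, -0, 1.82, -0.057], TCP at [0.207, -0.563, 0.231] pointing down, gripper open.
Joint ranges: [-2.87, 2.87], [-0.86, 2.18], [0.17, 2.46], [-1.51, 4.65], [0.06, 2.69], [-2.65, 2.65]. Speed limits (rad/s): [2.57, 2.57, 3.01, 3.14, 3.14, 3.14].

INTERFACE

Orientations are given as a unit quaternion [w, x, y, z].
In Python, from workcell import * gives the robot as it stands. The module is installed in compiled form; this text tells all that it offers.
- The arm moves only by the tool drive_tool, never from a script. Its argument "moves" is a list that holds one entry, the list of rows, each a list of 7 numbers: the finger opening in mm, from 0 to 85.4, then the shift along the tool's x, y, z in mm, then the turn, a rotation vector about the tool's x, y, z in rad. In form: [[[claw, tx, ty, tz, wx, wy, wz], ...]]. A call has 1 to 20 rows; each row shifts and turns the commanded pose from where the row before left it, along the tool's axes as they then stand; what a row does not reach is not made up. A row lasts 1/8 s, in which the tool goes at most 62.5 mm and 10.7 degrees, less where a joint would pass 70% of its speed; a pose out of reach is approached as far as the arm can. A call is refused whole if a number of a shift passes 62.5 or a number of a turn 0.188, either way. A call with a gripper value outside its range is refused whole. The fingers move at their own pace and stop on an object; "force" is the grip in N (left out, the last holds). Time passes only in rows, so rows that do not move let the fingers close. It gives the time, the measured TCP pose, the force and the opening at its end, in the units of the state.
- state(): the state, without advancing time (a new reading comes with each control period).
- grab_frame(name): name is "side" or "top"; returns the picture (400x640x3 uint8, red, green, blue); there is no depth.
- get_calibration(name): a dict with "fx", "fy", "cx", "cy" (pixels), "dist_coeffs" ([k1, k2, p1, p2, k3] as OpenCV has them; the pictures are not rectified), "pose" (4x4, takes a point from camera to world coordinates). Camera axes: x right, y down, z forward; pixel columns grow to the right and rows downward; lengths in m; the calibration is good to about 2 mm. A picture is of the moment at which its call begins. get_calibration takes no time and is no camera call.
- close_job(): hands the job in, once; it reports no verdict.
The state is a dict: "clock": time; "joint_pos": joint angles; "qd": joint speeds; "joint_efforts": joint torques, N m; "tcp_pos": TCP position; "orientation": TCP orientation; "wrist_force": force on the tool from outside, world axes, zero at the start; "wrist_torque": the same for the moment, N m; "gripper_width": opening from 0.0 (shut) to 1.0 (fully open).
Only numpy, scipy, OpenCV 4.12 (cv2) and the standard library are available. Lean on these libraries where they do the work, as an engineer would, in place of code of your own. Each camera call takes 0.05 s, during which the arm holds its last target. There are 200 camera calls.

## Working session

There is one attempt and no reset: what is moved stays moved. The work goes in short steps, Python scripts to look and compute and a tool call to move; the robot and the scene stay as the last step left them, time stands still between calls to the robot, and variables do not carry over. Pictures are saved under pics/ and viewed, about 8 in all and at most 12, crops included, and the job is handed in when it is done.

Besides the shell and the picture viewer there is one more tool, called after "Call:" by a JSON object that holds its "method" and its "body". drive_tool: Moves the arm, as the interface text tells. Its arguments: {"type":"object","properties":{"moves":{"type":"array","items":{"type":"array","items":{"type":"array","items":{"type":"number"}}}},"force":{"type":"number"}},"required":["moves"]}

```bash
mkdir -p pics; python3 - <<'E'
from workcell import *
import cv2, numpy as np
s=state(); print(s)
for n in("side","top"):
    im=grab_frame(n); cv2.imwrite(f"pics/{n}0.png",im[:,:,::-1]); c=get_calibration(n); print(n,c)
E
```

```text
{'clock': 0.0, 'joint_pos': array([-1.27571917e+00,  9.18912296e-02,  1.23188097e+00,  1.62757614e-06,
        1.81979350e+00, -5.66975808e-02]), 'qd': array([ 1.34969886e-03, -1.89585169e-04,  8.38982362e-04,  5.25573524e-05,
       -5.61376728e-04, -5.42888633e-04]), 'joint_efforts': array([-7.98376659e-04, -4.58723724e+01, -4.18027675e+01, -1.86438915e-04,
        1.14051430e-02, -1.56714390e-05]), 'tcp_pos': array([ 0.20665822, -0.56299227,  0.23013426]), 'orientation': array([-9.79617937e-04,  9.84571139e-01,  1.74981997e-01, -1.16521998e-04]), 'wrist_force': array([-0.3243748 , -0.27654524, -0.06045361]), 'wrist_torque': array([-0.01764255,  0.0231428 , -0.02175908]), 'gripper_width': 0.9985335860158293}
side {'fx': 508.22854812450834, 'fy': 508.22854812450834, 'cx': 324.8448196851357, 'cy': 197.69847516805982, 'dist_coeffs': array([-0.03665707,  0.        ,  0.        ,  0.        ,  0.        ]), 'pose': array([[-0.84100734, -0.35946837,  0.40433791, -0.03208148],
       [-0.54062666,  0.52974742, -0.6535216 ,  0.80722343],
       [ 0.02072338, -0.76821231, -0.63985966,  1.0112526 ],
       [ 0.        ,  0.        ,  0.        ,  1.        ]])}
top {'fx': 411.48349889075246, 'fy': 411.48349889075246, 'cx': 319.4433607354557, 'cy': 204.44160419690147, 'dist_coeffs': array([-0.08720833,  0.        ,  0.        ,  0.        ,  0.        ]), 'pose': array([[ 1.87051682e-03, -9.89885445e-01,  1.41856640e-01,
         3.57195187e-01],
       [-9.99879555e-01,  3.34219031e-04,  1.55165813e-02,
        -1.23793389e-01],
       [-1.54070492e-02, -1.41868578e-01, -9.89765593e-01,
         1.39129690e+00],
       [ 0.00000000e+00,  0.00000000e+00,  0.00000000e+00,
         1.00000000e+00]])}
```

View pics/side0.png

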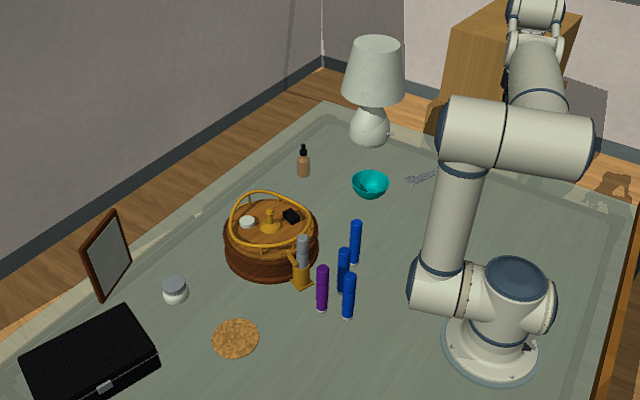

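View pics/top0.png

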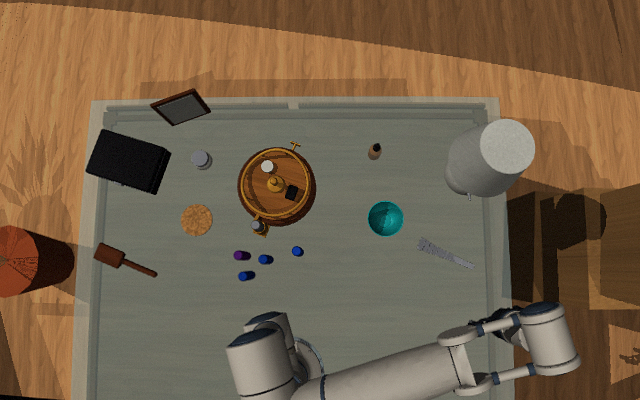

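Both views show the scene. The grey polisher stands in its socket at side (302,250) and top (258,226). In the top view the hub is at (276,183), the key at (295,146) and the coaster at (197,219). The blue and purple decoys stand on the robot side.

```bash
cat > h.py <<'E'
import cv2, numpy as np
from workcell import get_calibration
C={n:get_calibration(n) for n in("side","top")}
def K(n): c=C[n]; return np.array([[c["fx"],0,c["cx"]],[0,c["fy"],c["cy"]],[0,0,1.]])
def ray(n,uv):
    p=cv2.undistortPoints(np.array([[uv]],float),K(n),C[n]["dist_coeffs"])[0,0]
    P=C[n]["pose"]; return P[:3,3],P[:3,:3]@np.array([p[0],p[1],1])
def plane(n,uv,z): o,d=ray(n,uv); return o+d*(z-o[2])/d[2]
def proj(n,X):
    T=np.linalg.inv(C[n]["pose"]); X=np.atleast_2d(X).astype(float)
    return cv2.projectPoints(X,cv2.Rodrigues(T[:3,:3])[0],T[:3,3],K(n),C[n]["dist_coeffs"])[0][:,0]
def two(a,b):
    (o1,d1),(o2,d2)=ray("side",a),ray("top",b)
    t=np.linalg.lstsq(np.c_[d1,-d2],o2-o1,rcond=None)[0]
    p,q=o1+d1*t[0],o2+d2*t[1]; return (p+q)/2,np.linalg.norm(p-q)
E
python3 - <<'E'
from h import *
t=cv2.imread("pics/top0.png"); s=cv2.imread("pics/side0.png")
a=cv2.resize(t[130:250,180:330],None,fx=4,fy=4,interpolation=cv2.INTER_CUBIC)
cv2.imwrite("pics/tc.png",a)
b=cv2.resize(s[180:300,210:360],None,fx=4,fy=4,interpolation=cv2.INTER_CUBIC)
cv2.imwrite("pics/sc.png",b)
# coaster
for n,im in(("top",t),("side",s)):
    h=cv2.cvtColor(im,cv2.COLOR_BGR2HSV)
    m=cv2.inRange(h,(8,90,90),(25,255,255)); 
    r=(170,195,230,245) if n=="top" else (205,310,265,365)
    mm=np.zeros_like(m); mm[r[1]:r[3],r[0]:r[2]]=m[r[1]:r[3],r[0]:r[2]]
    mm=cv2.morphologyEx(mm,cv2.MORPH_CLOSE,np.ones((5,5)))
    c=max(cv2.findContours(mm,0,1)[0],key=cv2.contourArea)
    P=np.array([plane(n,p[0],.006)[:2] for p in c.astype(float)],np.float32)
    print(n,"coaster",cv2.minEnclosingCircle(P), cv2.contourArea(c))
print("sock~",two((303,236),(257,222)), "hub",two((269,211),(276,180)))
E
```

```text
top coaster ((0.5038037896156311, 0.32121479511260986), 0.05545319616794586) 751.0
side coaster ((0.5016044974327087, 0.3237435221672058), 0.05570528656244278) 1452.5
sock~ (array([0.4781443 , 0.08360902, 0.15384165]), np.float64(0.005888264349071493)) hub (array([0.61681619, 0.03304425, 0.12794164]), np.float64(0.002267480310638348))
```

View pics/tc.png

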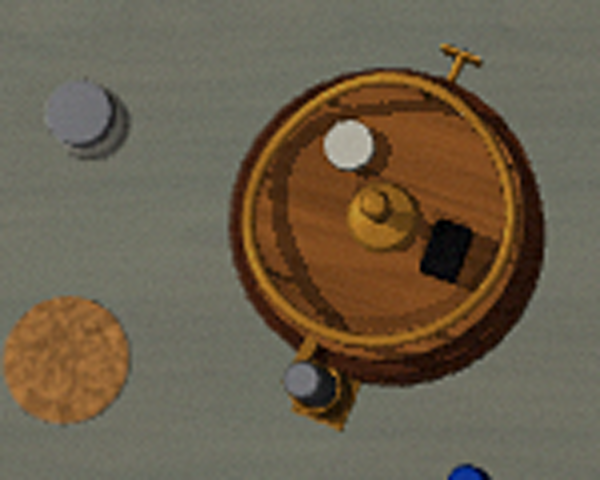

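View pics/sc.png

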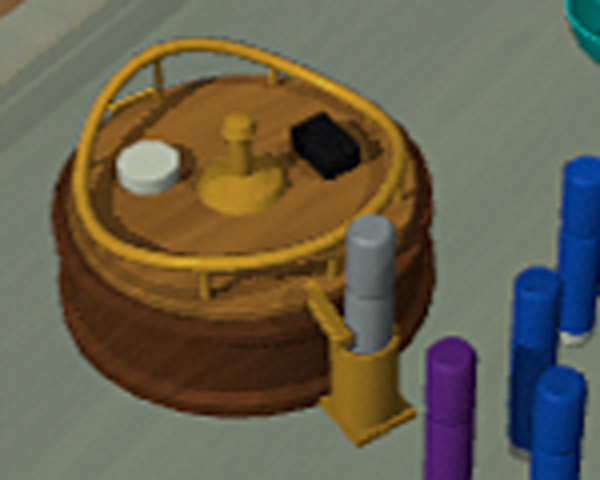

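The top crop shows the polisher's top at crop (303,381), the knob at (376,206), the key at (461,56), and a white disc and black block that work as angle markers. The side crop shows the polisher's top at (371,230), with the lug pressing on its left side.

```bash
python3 - <<'E'
from h import *
f=lambda c,o:((c[0]+.5)/4-.5+o[0],(c[1]+.5)/4-.5+o[1])
T=lambda c:f(c,(180,130)); S=lambda c:f(c,(210,180))
ps,pt=S((371,230)),T((303,381)); hs,ht=S((239,121)),T((376,206))
print("pol",two(ps,pt),plane("side",ps,.159),plane("top",pt,.159))
print("hub",two(hs,ht),plane("side",hs,.143),plane("top",ht,.145))
print("key",plane("top",T((461,56)),.04))
t=cv2.imread("pics/top0.png"); s=cv2.imread("pics/side0.png")
# drum fit: dark wood plate and base outline in top view; check rail circle
h=cv2.cvtColor(t,cv2.COLOR_BGR2HSV); m=cv2.inRange(h,(0,80,20),(30,255,255)); mm=np.zeros_like(m); mm[140:216,225:330]=m[140:216,225:330]
c=max(cv2.findContours(mm,0,1)[0],key=cv2.contourArea)[:,0]
# drum silhouette: right/bottom side at z~.074 for ... fit circle for points at plane .074
P=np.array([plane("top",p,.074)[:2] for p in c if p[1]<213 and p[1]>152 ]); A=np.c_[2*P,np.ones(len(P))]
x=np.linalg.lstsq(A,(P**2).sum(1),rcond=None)[0]; print("drum",x[:2],np.sqrt(x[2]+x[:2]@x[:2]))
E
```

```text
pol (array([0.47207014, 0.08933756, 0.15701295]), np.float64(0.0007087480964120636)) [0.47124364 0.09111467 0.159     ] [0.47156647 0.08883072 0.159     ]
hub (array([0.61073133, 0.03887781, 0.13915894]), np.float64(0.001737818156011015)) [0.60879176 0.04247922 0.143     ] [0.60876504 0.03769856 0.145     ]
key [ 0.75982798 -0.01865863  0.04      ]
drum [0.60861864 0.03832327] 0.12825752499212456
```

Call:
{"method": "drive_tool", "body": {"moves": [[[60, 33.8, -37.2, 0, 0, 0, 0], [60, 33.8, -37.2, 0, 0, 0, 0], [60, 33.8, -37.2, 0, 0, 0, 0], [60, 33.8, -37.2, 0, 0, 0, 0], [60, 33.8, -37.2, 0, 0, 0, 0], [60, 33.8, -37.2, 0, 0, 0, 0], [60, 33.8, -37.2, 0, 0, 0, 0], [60, 33.8, -37.2, 0, 0, 0, 0], [60, 33.8, -37.2, 0, 0, 0, 0], [60, 33.8, -37.2, 0, 0, 0, 0], [60, 33.8, -37.2, 0, 0, 0, 0], [60, 33.8, -37.2, 0, 0, 0, 0], [60, 33.8, -37.2, 0, 0, 0, 0], [60, 33.8, -37.2, 0, 0, 0, 0], [60, 0, 0, 0, 0, 0, -0.187], [60, 0, 0, 0, 0, 0, -0.187], [60, 0, 0, 0, 0, 0, -0.187], [60, 0, 0, 0, 0, 0, -0.187], [60, 0, 0, 0, 0, 0, -0.187], [60, 0, 0, 0, 0, 0, -0.187]]], "force": 120}}

```text
clock: 2.6
tcp_pos: [0.4713, 0.0887, 0.2307]
orientation: [-0.0, 0.738, 0.674, -0.0]
wrist_force: [0.1, -0.4, -0.9]
gripper_width: 0.7
```

Call:
{"method": "drive_tool", "body": {"moves": [[[60, 0, 0, 0, 0, 0, -0.187], [60, 0, 0, 0, 0, 0, -0.187], [60, 0, 0, 0, 0, 0, -0.187], [60, 0, 0, 0, 0, 0, -0.187], [60, 0, 0, 0, 0, 0, -0.187], [60, 0, 0, 0, 0, 0, -0.187], [60, 0, 0, 0, 0, 0, -0.187], [60, 0, 0, 0, 0, 0, 0], [60, 0, 0, 0, 0, 0, 0]]]}}

```text
clock: 3.72
tcp_pos: [0.4714, 0.0887, 0.231]
orientation: [-0.0, 0.18, 0.984, -0.0]
wrist_force: [0.2, -0.8, 0.8]
gripper_width: 0.704
```

Call:
{"method": "drive_tool", "body": {"moves": [[[60, 0, 0.5, 25, 0, 0, 0], [60, 0, 0, 30, 0, 0, 0], [60, 0, 0, 30, 0, 0, 0], [60, 0, 0, 20, 0, 0, 0], [60, 0, 0, 10, 0, 0, 0], [60, 0, 0, 0, 0, 0, 0], [20, 0, 0, 0, 0, 0, 0], [20, 0, 0, 0, 0, 0, 0], [20, 0, 0, 0, 0, 0, 0], [20, 0, 0, 0, 0, 0, 0], [20, 0, 0, 0, 0, 0, 0], [20, 0, 0, 0, 0, 0, 0]]], "force": 120}}

```text
clock: 5.22
tcp_pos: [0.4727, 0.0902, 0.1177]
orientation: [0.002, 0.178, 0.984, 0.001]
wrist_force: [2.5, 4.8, 3.8]
gripper_width: 0.323
```

```bash
python3 - <<'E'
from h import *
from workcell import *
im=grab_frame("side")[:,:,::-1]; s=state(); print({k:np.round(s[k],4) for k in s})
a=cv2.resize(im[130:300,210:380],None,fx=3.5,fy=3.5,interpolation=cv2.INTER_CUBIC); cv2.imwrite("pics/s1.png",a)
E
```

```text
{'clock': np.float64(5.275), 'joint_pos': array([ 0.1165, -0.2295,  1.7374,  0.0018,  1.63  , -1.096 ]), 'qd': array([ 0.0015,  0.0009, -0.002 ,  0.001 ,  0.0003,  0.0005]), 'joint_efforts': array([-2.08440e+00, -2.98317e+01, -3.85737e+01, -1.81350e+00,
        1.10220e+00, -2.45000e-02]), 'tcp_pos': array([0.4727, 0.0902, 0.1178]), 'orientation': array([0.0015, 0.1782, 0.984 , 0.0014]), 'wrist_force': array([1.8558, 4.2667, 2.5191]), 'wrist_torque': array([ 1.189 , -0.4433, -0.0096]), 'gripper_width': np.float64(0.323)}
```

View pics/s1.png

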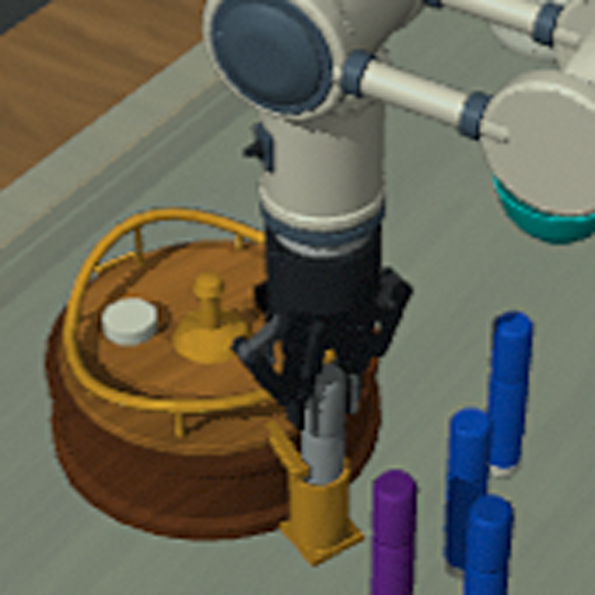

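Fingers hold the polisher upright at crop (330,400), with the lug beside it at (290,450) and nothing else touched. I'll prepare the rail-following helper, then lift fast.

```bash
cat > r.py <<'E'
from h import *
HUB=np.array([.609,.0385]); YAW=np.radians(-20.5)
h=lambda f:.115+.013*np.cos(2*f)+.006*np.cos(3*f)
D=np.linspace(-.0138,.0138,57); PR=np.where(abs(D)<.0085,0,.0055-np.sqrt(np.maximum(.0055**2-(abs(D)-.0085)**2,0)))
def H(th): # height (world z) of a foot face just touching the rail at base angle pi
    return (h(np.pi-np.atleast_1d(th)[:,None]+D/.105)-PR).max(1)
def step(th,dt,N,mu=.3):
    n=25
    for _ in range(n):
        g=(H(th+.01)-H(th-.01))[0]/.02
        th+=dt/n*(1.1-.055*th-N*(mu*.105+g))/1.65
    return th
def disc(im,n):
    "world angle of the white disc on the plate (rgb picture)"
    hsv=cv2.cvtColor(im,cv2.COLOR_RGB2HSV); m=cv2.inRange(hsv,(0,0,130),(180,70,255))
    msk=np.zeros_like(m); c=proj(n,[[*(HUB+.095*np.array([np.cos(a),np.sin(a)])),.09] for a in np.linspace(0,6.28,40)])
    cv2.fillPoly(msk,[c.astype(np.int32)],255); m=cv2.morphologyEx(m&msk,cv2.MORPH_OPEN,np.ones((3,3)))
    out=[]
    for k in cv2.findContours(m,0,1)[0]:
        M=cv2.moments(k)
        if M["m00"]<15: continue
        p=plane(n,(M["m10"]/M["m00"],M["m01"]/M["m00"]),.094)[:2]-HUB
        out.append((round(np.arctan2(p[1],p[0]),3),round(np.hypot(*p),4),M["m00"]))
    return out
E
python3 - <<'E'
from r import *
for n in("side","top"): print(n,disc(cv2.imread(f"pics/{n}0.png")[:,:,::-1],n))
t=np.arange(0,14.1,.5); print(np.c_[t,H(t)*1000].round(1).tolist())
E
```

```text
side [(np.float64(0.472), np.float64(0.0672), 127.5)]
top [(np.float64(0.452), np.float64(0.0679), 94.5)]
[[0.0, 122.0], [0.5, 121.8], [1.0, 117.2], [1.5, 105.4], [2.0, 102.3], [2.5, 120.4], [3.0, 133.8], [3.5, 130.3], [4.0, 111.4], [4.5, 100.2], [5.0, 110.9], [5.5, 120.2], [6.0, 122.0], [6.5, 122.0], [7.0, 120.8], [7.5, 112.6], [8.0, 101.0], [8.5, 108.9], [9.0, 128.4], [9.5, 134.0], [10.0, 123.0], [10.5, 104.0], [11.0, 103.8], [11.5, 115.9], [12.0, 121.7], [12.5, 122.0], [13.0, 122.0], [13.5, 118.3], [14.0, 107.0]]
```

Call:
{"method": "drive_tool", "body": {"moves": [[[20, 0, 0, -10, 0, 0, 0], [20, 0, 0, -40, 0, 0, 0], [20, 0, 0, -50, 0, 0, 0], [20, 0, 0, -40, 0, 0, 0], [20, 0, 0, -12, 0, 0, 0], [20, -21, 0.4, 0, 0, 0, 0], [20, -20.4, 0.4, 0, 0, 0, 0], [20, 0, 0, 0, 0, 0, 0], [20, 0, 0, 0, 0, 0, 0]]]}}

```text
clock: 6.4
tcp_pos: [0.51, 0.0754, 0.267]
orientation: [-0.001, 0.178, 0.984, -0.0]
wrist_force: [0.1, 0.4, -1.2]
gripper_width: 0.323
```

```bash
python3 - <<'E'
from r import *
from workcell import *
for n in("side","top"):
    im=grab_frame(n); s=state(); print(n,s["clock"],disc(im,n),s["tcp_pos"].round(4),s["wrist_force"].round(2))
    if n=="side": cv2.imwrite("pics/s2.png",cv2.resize(im[100:300,200:400,::-1],None,fx=3,fy=3,interpolation=cv2.INTER_CUBIC))
E
```

```text
side 6.45 [(np.float64(0.988), np.float64(0.0681), 132.0)] [0.51   0.0755 0.2675] [ 0.25 -0.88 -1.82]
top 6.5 [(np.float64(1.603), np.float64(0.0906), 38.0), (np.float64(0.843), np.float64(0.0621), 22.0)] [0.5101 0.0756 0.2679] [-0.72  0.52 -0.89]
```

View pics/s2.png

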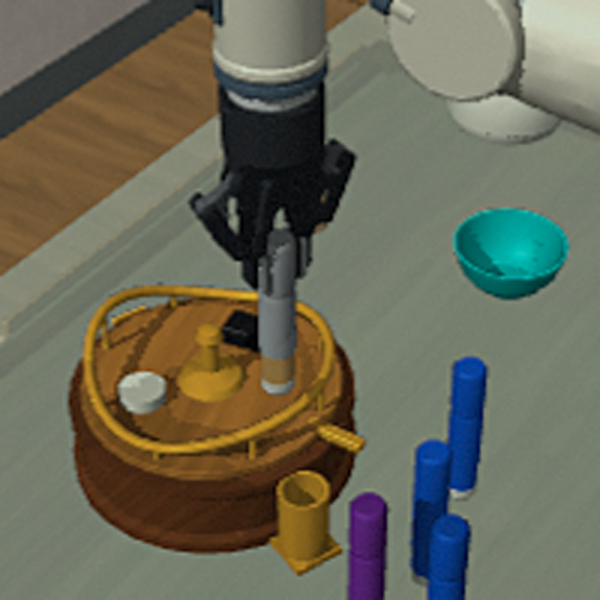

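The polisher hangs upright with its foot at crop (278,388). The lug has passed the socket at (340,437) and the carousel is turning, with θ about 0.52 rad.

```bash
cat > plan.py <<'E'
import sys
from r import *
# usage: plan.py theta zcmd nrows startcomp OFF(mm) bias(mm) -> dz per row (mm, tool z, + is down)
def plan(th,z,n,N0,off,bias=0.,comp=10.,lag=.06,ramp=None):
    rows=[];zs=[];c=th
    thl=step(th,lag,N0)
    for k in range(n):
        N=4 if ramp is None else (0 if k<ramp else 4)
        thl=step(thl,.125,N); t=H(thl)[0]*1000-comp+off+bias
        zs.append(t)
    d=-np.diff([z]+zs); return d.round(1),np.round(zs[-1],1),round(thl,3)
if __name__=="__main__":
    print(plan(.58,268.,8,0,111.5,ramp=6))
    print("foot by side cam", plane("side",(200+278.5/3-.5,100+388.5/3-.5),.156), "top of sleeve", plane("side",(200+281.5/3-.5,100+233.5/3-.5),.310))
E
python3 plan.py
```

```text
(array([45.5,  0.7,  0.9,  1.1,  1.4,  1.6,  1.7,  1.8]), np.float64(213.3), np.float64(1.249))
foot by side cam [0.50951473 0.07894814 0.156     ] top of sleeve [0.50894705 0.0705029  0.31      ]
```

Call:
{"method": "drive_tool", "body": {"moves": [[[20, 0, 0, 12, 0, 0, 0], [20, 0, 0, 12, 0, 0, 0], [20, 0, 0, 9, 0, 0, 0], [20, 0, 0, 7, 0, 0, 0], [20, 0, 0, 5, 0, 0, 0], [20, 0, 0, 4, 0, 0, 0], [20, 0, 0, 3, 0, 0, 0], [20, 0, 0, 2, 0, 0, 0]]]}}

```text
clock: 7.5
tcp_pos: [0.5109, 0.0754, 0.2146]
orientation: [0.0, 0.178, 0.984, 0.0]
wrist_force: [-0.5, 0.5, 2.4]
gripper_width: 0.321
```

```bash
cat > cyc.py <<'E'
import sys
from plan import *
from workcell import *
# args: zcmd nrows OFF bias [theta guess]
z,n,off,bias=float(sys.argv[1]),int(sys.argv[2]),float(sys.argv[3]),float(sys.argv[4])
s0=state(); im=grab_frame("side"); s=state(); F=np.array([s0["wrist_force"],s["wrist_force"]])
d=disc(im,"side"); print(s["clock"],"disc",d,"tcpz",(s["tcp_pos"]*1000).round(1),"F",F.round(2).tolist())
N=F[:,2].mean()+1.7; o=s["tcp_pos"][2]*1000-off; print("N",N.round(2),"railtop by force",o+(N-1.5)*4)
g=float(sys.argv[5])
c=[g+(x[0]-.472-g+np.pi)%(2*np.pi)-np.pi for x in d if x[1]>.05 and x[1]<.085]
th=min(c,key=lambda x:abs(x-g)) if c else g
if abs(th-g)>.25: print("disc doubtful",th); th=g
th=step(th,.05,4); print("theta now",round(th,3),"H",(H(th)*1000).round(1)); print(plan(th,z,n,4,off,bias))
for k in (4,8,12): print(k, round(step(th,.125*k+.01,4),3),end=" ")
E
python3 cyc.py 214 8 111.5 0 1.18
```

```text
7.55 disc [(np.float64(1.637), np.float64(0.0641), 114.0)] tcpz [510.8  75.4 214.2] F [[-0.54, 0.45, 2.38], [-1.34, -0.34, 2.21]]
N 4.0 railtop by force 112.72236046149246
theta now 1.195 H [113.1]
(array([2.2, 2. , 1.9, 1.8, 1.6, 1.4, 1.1, 0.7]), np.float64(201.3), np.float64(1.822))
4 1.505 8 1.795 12 2.044
```

Call:
{"method": "drive_tool", "body": {"moves": [[[20, 0, 0, 2.2, 0, 0, 0], [20, 0, 0, 2.0, 0, 0, 0], [20, 0, 0, 1.9, 0, 0, 0], [20, 0, 0, 1.8, 0, 0, 0], [20, 0, 0, 1.6, 0, 0, 0], [20, 0, 0, 1.4, 0, 0, 0], [20, 0, 0, 1.1, 0, 0, 0], [20, 0, 0, 0.7, 0, 0, 0]]]}}

```text
clock: 8.55
tcp_pos: [0.5107, 0.0752, 0.2016]
orientation: [-0.0, 0.179, 0.984, -0.0]
wrist_force: [-0.2, -1.0, 3.4]
gripper_width: 0.326
```

```bash
python3 cyc.py 201.3 10 111.5 0 1.795
```

```text
8.6 disc [(np.float64(2.269), np.float64(0.0608), 109.0)] tcpz [510.6  75.2 201.5] F [[-0.2, -0.99, 3.42], [-1.22, -2.31, 3.52]]
N 5.17 railtop by force 104.64807046943218
theta now 1.824 H [99.8]
(array([-1. , -1.1, -1.3, -1.6, -1.7, -1.9, -2. , -2.1, -2.1, -2.1]), np.float64(218.2), np.float64(2.411))
4 2.071 8 2.29 12 2.496
```

Call:
{"method": "drive_tool", "body": {"moves": [[[20, 0, 0, -1.5, 0, 0, 0], [20, 0, 0, -1.5, 0, 0, 0], [20, 0, 0, -1.7, 0, 0, 0], [20, 0, 0, -1.8, 0, 0, 0], [20, 0, 0, -1.9, 0, 0, 0], [20, 0, 0, -2.0, 0, 0, 0], [20, 0, 0, -2.1, 0, 0, 0], [20, 0, 0, -2.1, 0, 0, 0]]]}}

```text
clock: 9.6
tcp_pos: [0.5109, 0.0753, 0.2164]
orientation: [0.0, 0.178, 0.984, -0.0]
wrist_force: [-0.6, -3.2, 2.5]
gripper_width: 0.324
```

```bash
python3 cyc.py 215.9 8 111.5 0 2.3
```

```text
9.65 disc [(np.float64(2.705), np.float64(0.0588), 99.0)] tcpz [511.   75.3 216.7] F [[-0.61, -3.2, 2.46], [-0.12, -2.48, 2.77]]
N 4.32 railtop by force 116.49383986536415
theta now 2.254 H [110.3]
(array([ 1. , -2.1, -2.1, -2.1, -2.1, -2. , -1.9, -1.8]), np.float64(229.0), np.float64(2.691))
4 2.465 8 2.67 12 2.886
```

```bash
sed -i 's/mu=.3/mu=.2/' r.py; sed -i 's|p=plane(n,\(.*\),.094)\[:2\]-HUB|p=plane(n,\1,.094)[:2]-HUB-np.array([.0049,.0027])*(n=="side")|' r.py; sed -i 's/x\[1\]>.05 and/x[1]>.045 and/' cyc.py
cat >> cyc.py <<'E'
print()
tf=np.arange(th-.25,th+.26,.01); ht=o+(N-1.5)*4
e=((H(tf)*1000-ht)/2.5)**2+((tf-th)/.06)**2; tb=tf[e.argmin()]; print("fused",round(tb,3),"H",(H(tb)*1000).round(1),plan(tb,z,n,4,off,bias))
for k in (4,8,12): print(k, round(step(tb,.125*k+.01,4),3),end=" ")
E
python3 - <<'E'
from plan import *
print(plan(2.37,215.9,10,4,111.5))
E
```

```text
(array([-3.9, -2.2, -2.2, -2.1, -2. , -1.8, -1.6, -1.4, -1.1, -0.8]), np.float64(235.0), np.float64(2.959))
```

Call:
{"method": "drive_tool", "body": {"moves": [[[20, 0, 0, -3.0, 0, 0, 0], [20, 0, 0, -2.4, 0, 0, 0], [20, 0, 0, -2.3, 0, 0, 0], [20, 0, 0, -2.2, 0, 0, 0], [20, 0, 0, -2.1, 0, 0, 0], [20, 0, 0, -2.0, 0, 0, 0]]]}}

```text
clock: 10.4
tcp_pos: [0.5107, 0.0756, 0.2303]
orientation: [-0.0, 0.178, 0.984, 0.0]
wrist_force: [-1.7, -1.6, 1.9]
gripper_width: 0.327
```

```bash
python3 cyc.py 229.9 8 111.5 0 2.73
```

```text
10.45 disc [(np.float64(2.977), np.float64(0.0581), 37.0)] tcpz [510.7  75.5 230.6] F [[-1.74, -1.63, 1.92], [-1.22, -2.22, 2.98]]
N 4.15 railtop by force 129.69432143641887
theta now 2.527 H [121.5]
(array([ 3.8, -2. , -1.8, -1.6, -1.4, -1.1, -0.8, -0.5]), np.float64(235.4), np.float64(3.015))
4 2.752 8 2.989 12 3.242 
fused 2.627 H [125.3] (array([ 0.3, -1.7, -1.4, -1.2, -0.9, -0.5, -0.2, -0. ]), np.float64(235.5), np.float64(3.132))
4 2.858 8 3.105 12 3.362
```

```bash
python3 - <<'E'
from plan import *
for th in(2.72,2.77): print(plan(th,229.9,12,4,111.5))
E
```

```text
(array([-2.4, -1.3, -1. , -0.7, -0.3, -0. , -0. ,  0. ,  0.3,  0.8,  1.2,
        1.7]), np.float64(231.5), np.float64(3.508))
(array([-3.5, -1. , -0.7, -0.3, -0. ,  0. ,  0. ,  0.3,  0.7,  1.2,  1.6,
        2. ]), np.float64(229.7), np.float64(3.571))
```

Call:
{"method": "drive_tool", "body": {"moves": [[[20, 0, 0, -2.5, 0, 0, 0], [20, 0, 0, -1.3, 0, 0, 0], [20, 0, 0, -0.9, 0, 0, 0], [20, 0, 0, -0.6, 0, 0, 0], [20, 0, 0, -0.3, 0, 0, 0], [20, 0, 0, 0, 0, 0, 0], [20, 0, 0, 0, 0, 0, 0], [20, 0, 0, 0.2, 0, 0, 0]]]}}

```text
clock: 11.45
tcp_pos: [0.5108, 0.0754, 0.2357]
orientation: [0.0, 0.178, 0.984, 0.0]
wrist_force: [-0.1, -1.6, 3.3]
gripper_width: 0.322
```

```bash
python3 cyc.py 235.3 8 111.5 0 3.26; python3 - <<'E'
from r import *
from workcell import *
im=grab_frame("top"); print(disc(im,"top")); cv2.imwrite("pics/t3.png",cv2.resize(im[100:260,180:360,::-1],None,fx=3,fy=3))
E
```

```text
11.5 disc [] tcpz [510.8  75.4 235.6] F [[-0.08, -1.58, 3.34], [0.26, -0.9, 3.08]]
N 4.91 railtop by force 137.71491765820554
theta now 3.286 H [133.8]
(array([1.1, 1.3, 1.7, 2.2, 2.5, 2.8, 3. , 3.1]), np.float64(217.6), np.float64(3.887))
4 3.565 8 3.856 12 4.144 
fused 3.276 H [133.9] (array([0.9, 1.2, 1.7, 2.1, 2.5, 2.8, 3. , 3.1]), np.float64(218.1), np.float64(3.875))
4 3.554 8 3.845 12 4.134 [(np.float64(-2.676), np.float64(0.0597), 99.0), (np.float64(1.559), np.float64(0.0856), 114.0)]
```

View pics/t3.png

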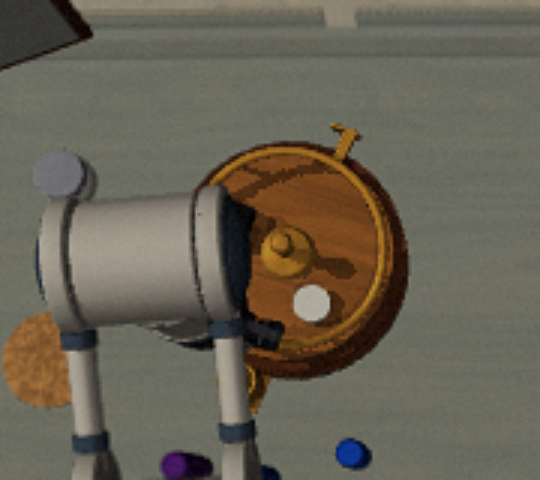

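Top view: the white disc is fully visible at crop (312,303), giving θ of about 3.16 rad. The foot is on the rail under the gripper, and the socket is at (257,388).

```bash
sed -i 's|-np.array(\[.0049,.0027\])\*(n=="side")|-np.array([.0049,.0027] if n=="side" else [.0037,.0018])|' r.py
cat > cyc.py <<'E'
import sys
from plan import *
from workcell import *
# args: zcmd nrows guess cameras
z,n,g=float(sys.argv[1]),int(sys.argv[2]),float(sys.argv[3]); off=111.5; bias=1.
R={"side":.464,"top":.452}; Z={"side":.0625,"top":.0639}; ths=[]; F=[state()["wrist_force"]]; cams=sys.argv[4].split(",")
for i,cam in enumerate(cams):
    im=grab_frame(cam); s=state(); F.append(s["wrist_force"])
    for x in disc(im,cam):
        t=g+(x[0]-R[cam]-g+np.pi)%(2*np.pi)-np.pi
        if abs(x[1]-Z[cam])<.007 and x[2]>70: ths.append(step(t,.05*(len(cams)-i),4)); print(cam,round(ths[-1],3),x)
F=np.array(F); N=F[:,2].mean()+1.7; ht=s["tcp_pos"][2]*1000-off+(N-1.5)*4
print(s["clock"],"tcp",(s["tcp_pos"]*1000).round(1),"N",(F[:,2]+1.7).round(2),"rail by force",ht.round(1))
th=np.mean(ths) if ths else g; sg=.05 if ths else .15
tf=np.arange(th-.3,th+.31,.01); e=((H(tf)*1000-ht)/2.5)**2+((tf-th)/sg)**2; tb=tf[e.argmin()]
print("theta",round(th,3),"H",(H(th)*1000).round(1),"fused",round(tb,3),(H(tb)*1000).round(1),plan(tb,z,n,4,off,bias))
for k in (4,8,12): print(k, round(step(tb,.125*k+.01,4),3),end=" ")
E
python3 - <<'E'
from plan import *
print(plan(3.2,235.3,8,4,111.5,1),step(3.2,1.,4))
E
```

```text
(array([-0.9,  0.7,  1.1,  1.6,  2. ,  2.4,  2.7,  2.9]), np.float64(222.7), np.float64(3.788)) 3.7512983743695045
```

Call:
{"method": "drive_tool", "body": {"moves": [[[20, 0, 0, -0.5, 0, 0, 0], [20, 0, 0, 0.4, 0, 0, 0], [20, 0, 0, 1.0, 0, 0, 0], [20, 0, 0, 1.5, 0, 0, 0], [20, 0, 0, 2.0, 0, 0, 0], [20, 0, 0, 2.4, 0, 0, 0]]]}}

```text
clock: 12.3
tcp_pos: [0.5107, 0.0755, 0.2286]
orientation: [-0.0, 0.178, 0.984, 0.0]
wrist_force: [-0.4, 0.5, 3.4]
gripper_width: 0.324
```

```bash
python3 cyc.py 228.5 8 3.6 top
```

```text
top 3.583 (np.float64(-2.277), np.float64(0.0641), 92.0)
12.35 tcp [510.7  75.6 228.2] N [5.08 4.51] rail by force 129.9
theta 3.583 H [127.8] fused 3.563 [128.5] (array([1.2, 2.8, 3. , 3.1, 3. , 2.9, 2.6, 2.3]), np.float64(207.7), np.float64(4.176))
4 3.86 8 4.149 12 4.414
```

Call:
{"method": "drive_tool", "body": {"moves": [[[20, 0, 0, 1.5, 0, 0, 0], [20, 0, 0, 2.8, 0, 0, 0], [20, 0, 0, 3.0, 0, 0, 0], [20, 0, 0, 3.1, 0, 0, 0], [20, 0, 0, 3.0, 0, 0, 0], [20, 0, 0, 2.9, 0, 0, 0], [20, 0, 0, 2.6, 0, 0, 0], [20, 0, 0, 2.3, 0, 0, 0]]]}}

```text
clock: 13.35
tcp_pos: [0.5106, 0.0753, 0.2074]
orientation: [-0.0, 0.179, 0.984, -0.0]
wrist_force: [-0.3, 0.1, 2.6]
gripper_width: 0.324
```

```bash
python3 cyc.py 207.3 10 4.15 top
```

```text
13.4 tcp [510.6  75.3 207.1] N [4.32 3.75] rail by force 105.7
theta 4.15 H [106.] fused 4.16 [105.7] (array([ 2. ,  1.4,  1. ,  0.6, -0.4, -0.7, -0.9, -1. , -1.1, -1.2]), np.float64(207.5), np.float64(4.768))
4 4.427 8 4.648 12 4.851
```

Call:
{"method": "drive_tool", "body": {"moves": [[[20, 0, 0, 1.8, 0, 0, 0], [20, 0, 0, 1.4, 0, 0, 0], [20, 0, 0, 1.0, 0, 0, 0], [20, 0, 0, 0.5, 0, 0, 0], [20, 0, 0, -0.4, 0, 0, 0], [20, 0, 0, -0.7, 0, 0, 0], [20, 0, 0, -0.9, 0, 0, 0], [20, 0, 0, -1.0, 0, 0, 0]]]}}

```text
clock: 14.4
tcp_pos: [0.5107, 0.0753, 0.2059]
orientation: [-0.0, 0.178, 0.984, -0.0]
wrist_force: [-0.2, -1.0, 3.1]
gripper_width: 0.323
```

```bash
python3 cyc.py 205.6 10 4.65 top,side
```

```text
top 4.687 (np.float64(-1.185), np.float64(0.0638), 95.0)
14.5 tcp [510.8  75.3 206. ] N [4.76 4.01 4.62] rail by force 106.4
theta 4.687 H [103.2] fused 4.707 [103.6] (array([-2.2, -1.2, -1.2, -1.3, -1.3, -1.2, -1.2, -1.1, -1.1, -1. ]), np.float64(218.5), np.float64(5.22))
4 4.909 8 5.104 12 5.3
```

Call:
{"method": "drive_tool", "body": {"moves": [[[20, 0, 0, -2.4, 0, 0, 0], [20, 0, 0, -1.3, 0, 0, 0], [20, 0, 0, -1.3, 0, 0, 0], [20, 0, 0, -1.4, 0, 0, 0], [20, 0, 0, -1.3, 0, 0, 0], [20, 0, 0, -1.3, 0, 0, 0], [20, 0, 0, -1.2, 0, 0, 0], [20, 0, 0, -1.2, 0, 0, 0]]]}}

```text
clock: 15.5
tcp_pos: [0.5107, 0.0753, 0.2173]
orientation: [-0.0, 0.178, 0.984, -0.0]
wrist_force: [-0.6, -1.7, 3.0]
gripper_width: 0.322
```

```bash
python3 cyc.py 217.0 12 5.1 top
```

```text
top 5.094 (np.float64(-0.757), np.float64(0.0635), 92.5)
15.55 tcp [510.8  75.3 217.5] N [4.67 4.58] rail by force 118.5
theta 5.094 H [113.2] fused 5.134 [114.1] (array([-1.2, -1. , -0.9, -0.8, -0.7, -0.6, -0.5, -0.5, -0.4, -0.3, -0.2,
       -0.2]), np.float64(224.3), np.float64(5.765))
4 5.334 8 5.536 12 5.743
```

Call:
{"method": "drive_tool", "body": {"moves": [[[20, 0, 0, -1.8, 0, 0, 0], [20, 0, 0, -1.2, 0, 0, 0], [20, 0, 0, -1.0, 0, 0, 0], [20, 0, 0, -0.9, 0, 0, 0], [20, 0, 0, -0.7, 0, 0, 0], [20, 0, 0, -0.6, 0, 0, 0], [20, 0, 0, -0.5, 0, 0, 0], [20, 0, 0, -0.5, 0, 0, 0], [20, 0, 0, -0.4, 0, 0, 0], [20, 0, 0, -0.3, 0, 0, 0], [20, 0, 0, -0.2, 0, 0, 0], [20, 0, 0, -0.1, 0, 0, 0]]]}}

```text
clock: 17.05
tcp_pos: [0.5108, 0.0754, 0.2255]
orientation: [0.0, 0.178, 0.984, 0.0]
wrist_force: [-0.4, -1.2, 2.4]
gripper_width: 0.324
```

```bash
python3 cyc.py 225.2 16 5.74 top,side
```

```text
top 5.729 (np.float64(-0.144), np.float64(0.0636), 90.0)
side 5.73 (np.float64(-0.11), np.float64(0.0609), 123.0)
17.15 tcp [510.7  75.4 225.5] N [4.09 4.19 4.71] rail by force 125.3
theta 5.729 H [121.7] fused 5.729 [121.7] (array([ 0.8, -0.1, -0. , -0. , -0. , -0. ,  0. ,  0. ,  0. ,  0. , -0. ,
       -0. , -0. ,  0. ,  0. , -0. ]), np.float64(224.5), np.float64(6.573))
4 5.942 8 6.15 12 6.354
```

Call:
{"method": "drive_tool", "body": {"moves": [[[20, 0, 0, 0.4, 0, 0, 0], [20, 0, 0, 0, 0, 0, 0], [20, 0, 0, 0, 0, 0, 0], [20, 0, 0, 0, 0, 0, 0], [20, 0, 0, 0, 0, 0, 0], [20, 0, 0, 0, 0, 0, 0], [20, 0, 0, 0, 0, 0, 0], [20, 0, 0, 0, 0, 0, 0], [20, 0, 0, 0, 0, 0, 0], [20, 0, 0, 0, 0, 0, 0], [20, 0, 0, 0, 0, 0, 0], [20, 0, 0, 0, 0, 0, 0], [20, 0, 0, 0, 0, 0, 0], [20, 0, 0, 0, 0, 0, 0]]]}}

```text
clock: 18.9
tcp_pos: [0.5107, 0.0754, 0.2251]
orientation: [-0.0, 0.178, 0.984, 0.0]
wrist_force: [-0.3, -1.4, 2.9]
gripper_width: 0.326
```

Call:
{"method": "drive_tool", "body": {"moves": [[[20, 0, 0, -15, 0, 0, 0], [20, 0, 0, -25, 0, 0, 0], [20, 0, 0, -10, 0, 0, 0], [20, 13.5, 32.5, 0, 0, 0, 0], [20, 13.5, 32.5, 0, 0, 0, 0], [20, 13.5, 32.5, 0, 0, 0, 0], [20, 13.5, 32.5, 0, 0, 0, 0], [20, 13.5, 32.5, 0, 0, 0, 0], [20, 13.5, 32.5, 0, 0, 0, 0], [20, 13.5, 32.9, 0, 0, 0, 0], [20, 0, 0, 0, 0, 0, 0], [20, 0, 0, 0, 0, 0, 0]]]}}

```text
clock: 20.4
tcp_pos: [0.5022, 0.3217, 0.2745]
orientation: [-0.0, 0.178, 0.984, -0.001]
wrist_force: [0.2, 0.4, -2.0]
gripper_width: 0.324
```

```bash
python3 - <<'E'
from r import *
from workcell import *
im=grab_frame("side"); s=state(); print(s["clock"],s["tcp_pos"].round(4),s["wrist_force"].round(2),s["orientation"].round(3))
cv2.imwrite("pics/s4.png",cv2.resize(im[160:380,140:360,::-1],None,fx=2.7,fy=2.7,interpolation=cv2.INTER_CUBIC))
o=s["tcp_pos"]-[0,0,.1115]; print(proj("side",o), proj("side",[.503,.322,.006]))
E
```

```text
20.45 [0.5024 0.3213 0.2748] [ 0.5  -0.84 -1.34] [-0.     0.179  0.984 -0.   ]
[[228.58295805 292.7821735 ]] [[235.1356667  336.60074472]]
```

View pics/s4.png

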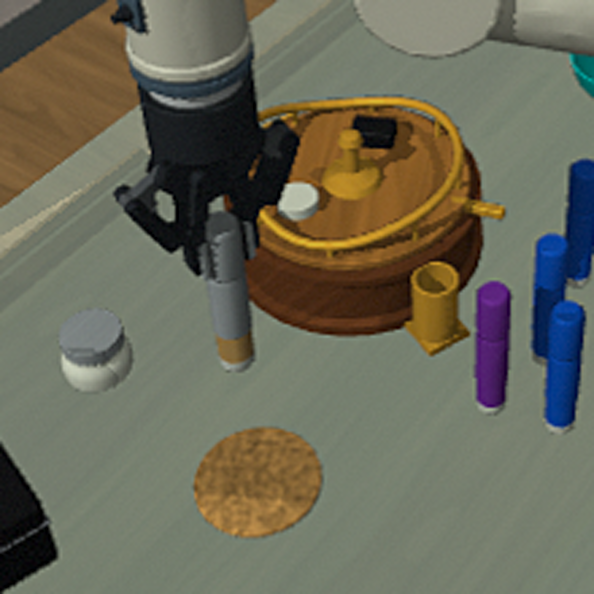

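Picture: the polisher hangs over the coaster, sleeve top at crop (223,225) and foot at (236,366). The coaster centre is at (258,482), and the jar is untouched. I'll check the tilt numerically before placing.

```bash
python3 - <<'E'
from r import *
from workcell import *
im=cv2.imread("pics/s4.png"); 
t=grab_frame("top"); cv2.imwrite("pics/t4.png",cv2.resize(t[150:260,150:300,::-1],None,fx=4,fy=4,interpolation=cv2.INTER_CUBIC))
s=state()["tcp_pos"]
for dz in(-.1115,-.0665,0,.02,.0425): print(dz,((proj("side",s+[0,0,dz])[0]-[140,160]+.5)*2.7-.5).round(1))
hsv=cv2.cvtColor(im,cv2.COLOR_BGR2HSV)
m=cv2.inRange(hsv,(0,0,60),(180,60,200))
# sleeve edges per row (bare sleeve below the fingers)
g=cv2.cvtColor(im,cv2.COLOR_BGR2GRAY).astype(int)
for r in(285,295,305,315,325,335,345,355,362):
    row=im[r,180:280].astype(int); bg=np.array(im[r,270],int)
    print(r,"edges",[180+int(i) for i in np.argsort(-abs(np.diff(g[r,195:262])))[:4]+15])
E
```

```text
-0.1115 [240.1 359. ]
-0.0665 [234.1 320.9]
0 [224.6 260.6]
0.02 [221.6 241.5]
0.0425 [218.1 219.3]
285 edges [230, 232, 228, 210]
295 edges [252, 229, 253, 241]
305 edges [249, 248, 254, 255]
315 edges [251, 250, 249, 252]
325 edges [251, 250, 252, 249]
335 edges [251, 250, 252, 249]
345 edges [253, 254, 252, 251]
355 edges [254, 253, 255, 252]
362 edges [252, 251, 227, 253]
```

View pics/t4.png

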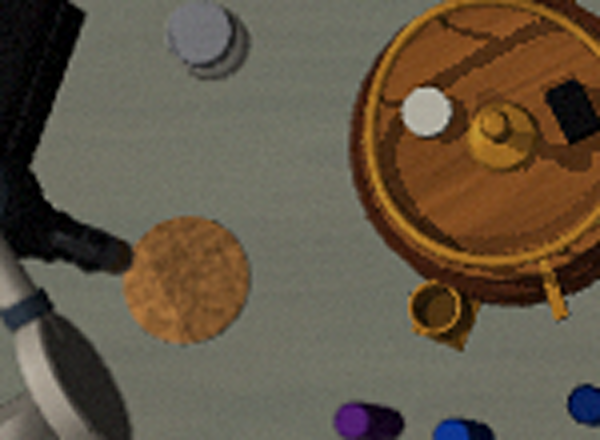

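Top view: coaster at crop (187,280), carousel clear, and the polisher hidden under the wrist. The sleeve shows about 3° of tilt in the jaw plane, with the foot toward tool +y. This agrees with picture s2, so I'll rotate the tool to correct it and lower the polisher partway.

Call:
{"method": "drive_tool", "body": {"moves": [[[20, 0, 0, 20, 0.053, 0, 0], [20, 0, 0, 35, 0, 0, 0], [20, 0, 0, 35, 0, 0, 0], [20, 0, 0, 25, 0, 0, 0], [20, 0, 0, 10, 0, 0, 0], [20, 0, 0, 0, 0, 0, 0], [20, 0, 0, 0, 0, 0, 0]]]}}

```text
clock: 21.38
tcp_pos: [0.5009, 0.317, 0.1516]
orientation: [-0.004, 0.178, 0.984, -0.026]
wrist_force: [-0.2, 0.3, -0.7]
gripper_width: 0.322
```

```bash
python3 - <<'E'
from r import *
from workcell import *
im=grab_frame("side"); s=state(); print(s["clock"],s["tcp_pos"].round(4),s["wrist_force"].round(2),s["orientation"].round(3))
cv2.imwrite("pics/s5.png",cv2.resize(im[230:350,175:295,::-1],None,fx=5,fy=5,interpolation=cv2.INTER_CUBIC))
p=s["tcp_pos"]
for z in(.006,p[2]-.1115,p[2]-.0665,p[2]-.02,p[2]+.0425): print(round(z,4),((proj("side",[p[0],p[1],z])[0]-[175,230]+.5)*5-.5).round(1))
print("coaster",((proj("side",[.503,.322,.006])[0]-[175,230]+.5)*5-.5).round(1))
E
```

```text
21.425 [0.5009 0.3171 0.1518] [-0.34 -0.26 -0.67] [-0.004  0.178  0.984 -0.025]
0.006 [313.1 529.6]
0.0403 [306.2 485.2]
0.0853 [296.7 424.3]
0.1318 [286.5 357.9]
0.1943 [271.8 262.7]
coaster [302.7 535. ]
```

View pics/s5.png

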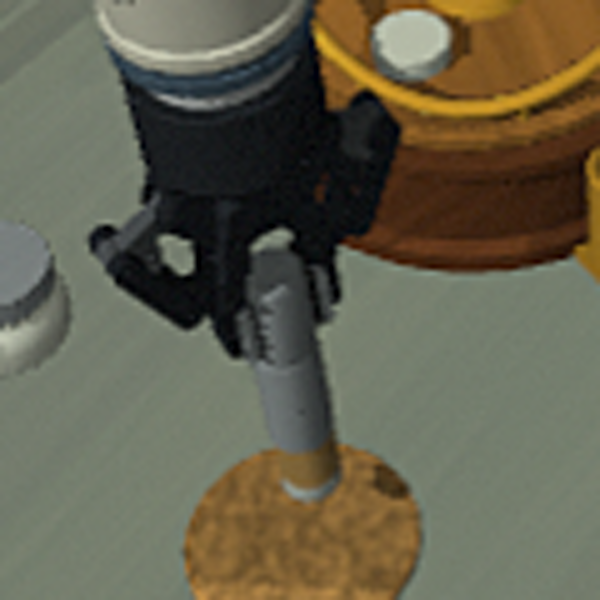

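Now the sleeve axis runs from (277,255) to the foot at (311,489), a slope of 0.145 against 0.155 for true vertical, so it is upright to within about 1°. The coaster centre is at (302,535). I'll shift about 5 mm along y and lower gently.

Call:
{"method": "drive_tool", "body": {"moves": [[[20, 0, 4, 10, 0, 0, 0], [20, 0, 3, 10, 0, 0, 0], [20, 0, 0, 7, 0, 0, 0], [20, 0, 0, 4, 0, 0, 0], [20, 0, 0, 0, 0, 0, 0], [20, 0, 0, 0, 0, 0, 0]]]}}

```text
clock: 22.18
tcp_pos: [0.5024, 0.3218, 0.1193]
orientation: [-0.004, 0.178, 0.984, -0.026]
wrist_force: [0.4, -0.0, -1.7]
gripper_width: 0.319
```

Call:
{"method": "drive_tool", "body": {"moves": [[[20, 0, 0, 1, 0, 0, 0], [20, 0, 0, 0, 0, 0, 0]]]}}

```text
clock: 22.42
tcp_pos: [0.5024, 0.3218, 0.1184]
orientation: [-0.004, 0.178, 0.984, -0.026]
wrist_force: [0.5, -0.5, 1.3]
gripper_width: 0.322
```

Call:
{"method": "drive_tool", "body": {"moves": [[[20, 0, 0, 1, 0, 0, 0], [20, 0, 0, 0, 0, 0, 0]]]}}

```text
clock: 22.68
tcp_pos: [0.5023, 0.3218, 0.1171]
orientation: [-0.004, 0.178, 0.984, -0.026]
wrist_force: [0.6, 0.3, 0.6]
gripper_width: 0.321
```

Call:
{"method": "drive_tool", "body": {"moves": [[[20, 0, 0, -1.3, 0, 0, 0], [20, 0, 0, 0, 0, 0, 0], [32, 0, 0, 0, 0, 0, 0], [34, 0, 0, 0, 0, 0, 0], [38, 0, 0, 0, 0, 0, 0], [42, 0, 0, 0, 0, 0, 0], [50, 0, 0, 0, 0, 0, 0], [60, 0, 0, 0, 0, 0, 0], [60, 0, 0, 0, 0, 0, 0]]], "force": 20}}

```text
clock: 23.8
tcp_pos: [0.5022, 0.3217, 0.1182]
orientation: [-0.005, 0.178, 0.984, -0.026]
wrist_force: [0.3, -0.6, 0.2]
gripper_width: 0.701
```

```bash
python3 - <<'E'
from r import *
from workcell import *
im=grab_frame("side"); s=state(); print(s["clock"],s["tcp_pos"].round(4),s["wrist_force"].round(2),s["gripper_width"])
cv2.imwrite("pics/s6.png",cv2.resize(im[230:350,175:295,::-1],None,fx=5,fy=5,interpolation=cv2.INTER_CUBIC))
E
```

```text
23.85 [0.5022 0.3217 0.1182] [-0.54  0.17  0.1 ] 0.7035627772933771
```

View pics/s6.png

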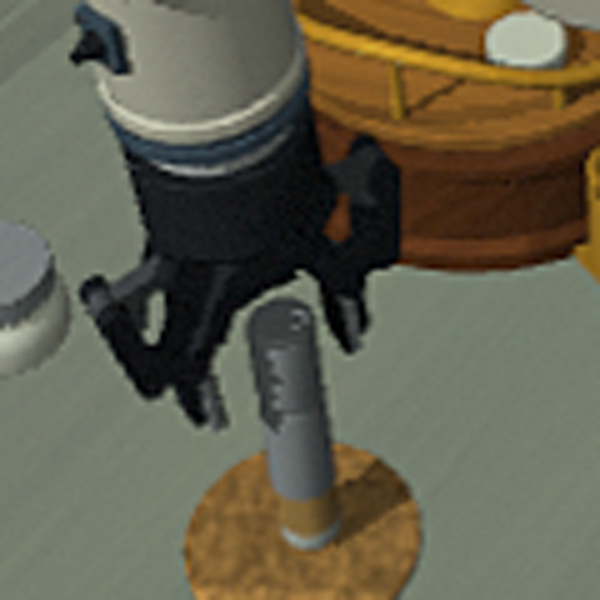

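The polisher stands free on the coaster with its foot at (310,530), and the open fingers are clear on both sides. Retreating straight up.

Call:
{"method": "drive_tool", "body": {"moves": [[[60, 0, 0, -10, 0, 0, 0], [60, 0, 0, -25, 0, 0, 0], [60, 0, 0, -40, 0, 0, 0], [60, 0, 0, -40, 0, 0, 0], [60, 0, 0, -20, 0, 0, 0], [60, 0, 0, 0, 0, 0, 0], [60, 0, 0, 0, 0, 0, 0], [60, 0, 0, 0, 0, 0, 0]]]}}

```text
clock: 24.85
tcp_pos: [0.5043, 0.3281, 0.2513]
orientation: [-0.006, 0.178, 0.984, -0.027]
wrist_force: [0.8, 0.4, 0.4]
gripper_width: 0.703
```

```bash
python3 - <<'E'
from r import *
from workcell import *
im=grab_frame("side"); s=state(); print(s["clock"],s["tcp_pos"].round(4),s["wrist_force"].round(2))
cv2.imwrite("pics/s7.png",im[:,:,::-1])
E
```

```text
24.9 [0.5044 0.3282 0.2514] [0.29 0.34 0.87]
```

View pics/s7.png

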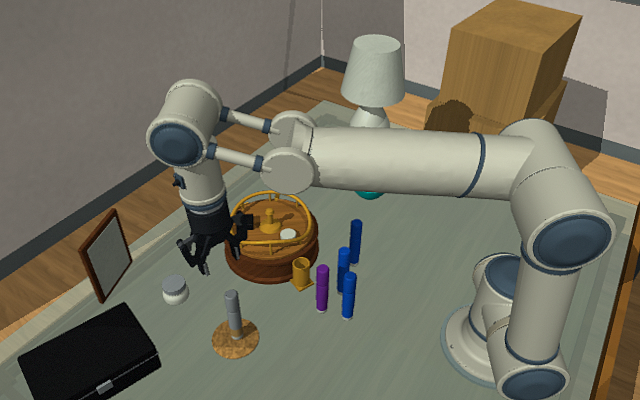

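The polisher stands upright on the coaster at (234,315). The gripper is clear of it and the jar and decoys are unmoved. Handing in.

```bash
python3 -c "
from workcell import *
print(close_job())"
```

```text
the job is handed in; nothing more can be done
None
```

The job is done and handed in at about 25 s on the robot clock, well inside the 61 s limit. I drew the polisher out, which freed the carousel. I then pressed its foot on the rail from about 7.3 s to 18.9 s and stood it on the coaster.

- **Pressing:** The force, estimated from the wrist sensor, read 3.8 to 5.2 N at every check, mostly 4 to 4.7 N, so slightly above 4 N on average. I only had readings at the ends of moves, not continuously. The carousel kept turning throughout, from about 1.2 rad at first contact to about 6.4 rad (projected) when I lifted off; it did not stall.
- **Placing:** The polisher hung about 3° tilted in the gripper, so I straightened it before setting it down. The last picture shows it standing free and upright near the centre of the coaster, with the robot clear.
- **Disagreements:** The rail height worked out from force came out 2 to 5 mm above the model at times. The side camera's carousel angle was off by up to about 0.15 rad until I corrected the centre. I blended camera, force and rail formula to follow the rail.
- **Bystanders:** The jar was unmoved in the last picture. At the end the arm mostly hid the bowl and fully hid the dropper bottle and the shoehorn, so I did not check those again. The arm's path stayed well above them.

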